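# Open the child-resistant battery tub and drop in a spent battery

## Robot

A 6-joint arm with a two-finger parallel gripper is mounted at the origin on a cart in front of the work surface, level with it; the furniture and walls round the work are solid. World frame = base frame: x ahead of the robot, y to its left, z up, the work surface at z = 0. Lengths are in m, angles in rad, forces in N, time in s.
With the tool pointing down it reaches from about 0.275 to 0.825 m from the base axis. Payload 4.9 kg.
Tool frame: the origin (TCP) lies at the centre of the arm's flange, where the gripper is bolted on; the fingertips stand 173 mm ahead of it and the grasp point (between the pads) lies 155 mm ahead of it; z points along the fingers, y is the line along which they close (so a half turn about z gives the same grasp; the last joint's range is limited). The gripper opens to 85 mm and grips with 20 to 120 N. Pads are 22 mm wide; open, the fingers measure 114 mm over their backs; the gripper's body (76 mm by 85 mm) begins 54 mm behind the grasp point. The pads swing forward as they close: fully open they stand 13 mm farther back than shut.
Start: joints at [1.127, 0.326, -0.193, 1.052, 0, 1.437], TCP at [0.168, 0.524, 0.405] pointing down, gripper open.
Joint ranges: [-2.65, 2.65], [-0.97, 1.79], [-1.3, 1.35], [-1.93, 2.1], [-1.47, 1.37], [-3.14, 3.14]. Speed limits (rad/s): [2.57, 2.57, 3.14, 3.14, 3.14, 3.14].

## Interface

Orientations are given as a unit quaternion [x, y, z, w].
In Python, from plant import arm gives the robot as it stands.
- The arm moves only by the tool send_rows, never from a script. Its argument "steps" is a list of rows, each an object of numbers: "dx", "dy", "dz": the shift along the tool's x, y, z normalised to -1 to 1, where 1 is 0.1 m; "rx", "ry", "rz": the turn, a rotation vector about the tool's x, y, z normalised to -1 to 1, where 1 is pi/4 rad. In form: [{"dx": .., "dy": .., "dz": .., "rx": .., "ry": .., "rz": ..}, ...]. A call has exactly 5 rows; each row is the pose to reach, as a shift and turn from the pose commanded when the call began, along the tool's axes at that moment; what a row does not reach only later rows make up. A row lasts 1/10 s, in which the tool goes at most 50 mm and 8.59 degrees, less where a joint would pass 70% of its speed; a pose out of reach is approached as far as the arm can. A call with a number of a shift or a turn outside -1 to 1 is refused whole. A call with a gripper value outside its range is refused whole. "claw" is the finger opening in mm, from 0 to 85.4, set as the call begins (left out, the last holds). The fingers move at their own pace and stop on an object; the grip force is fixed at half the most. Time passes only in rows, so rows that repeat a pose let the fingers close, or fill a call up. It gives the time, the measured TCP pose, the force, the opening and the grip force at its end, in the units of the state.
- arm.observe(): the state, without advancing time (a new reading comes with each control period).
- arm.camera(name): name is "scene" or "side" or "wrist"; returns a dict with "pixels" (400x640x3 uint8, red, green, blue), "fx", "fy", "cx", "cy" (pixels), "k1" (the pictures are not rectified: a ray, as slopes to the right and down, at radius r is drawn at 1 + k1 r^2 times it, then the intrinsics apply), "rvec" (rotation vector, rad) and "tvec" (3), from world to camera coordinates, as OpenCV has them. Camera axes: x right, y down, z forward; pixel columns grow to the right and rows downward; lengths in m; the calibration is good to about 2 mm. A picture is of the moment at which its call begins. There is no depth.
- arm.finish_job(): hands the job in; it is judged then, once.
The state is a dict: "time": time; "qpos": joint angles; "qd": joint speeds; "joint_efforts": joint torques, N m; "tool_pos": TCP position; "eef_rot": TCP orientation; "contact_force": force on the tool from outside, world axes, zero at the start; "torque": the same for the moment, N m; "opening": opening from 0.0 (shut) to 1.0 (fully open); "grasp_force": force on a finger pad.
Only numpy, scipy, OpenCV 4.12 (cv2) and the standard library are available. Lean on these libraries where they do the work, as an engineer would, in place of code of your own. Each camera call takes 0.05 s, during which the arm holds its last target. There are 200 camera calls.

## Task

Put the spent battery that lies on the worktop into the round used-battery tub. Its child-resistant cap opens only if you press it down firmly and, still pressing, turn it anticlockwise until it stops; ease off so that it springs up, lift it off and stand it skirt down on the bare worktop clear of the tub, then drop the battery in and leave the tub open for the next ones. Push with no more than about 40 newtons, keep the tub standing where it is, and leave the thread spool, the tape roll and the small carton alone.

Things in the scene. Friction and masses are not known exactly. Their poses are not given: they have to be found in the camera images.
- tub: Round grey plastic tub 120 mm wide with a white label band, about 2.6 kg, standing loose on the worktop. Origin: centre of its underside, z up. The shoulder lies at z 105, the mouth at z 127. It is full of old batteries up to z 60.
- tub_mouth (a point): Centre of the tub's round mouth, 127 mm above its underside; under the cap the opening is 68 mm wide and 67 mm deep. A battery held level over its middle and let go falls in.
- cap: White screw-like cap, 96 mm wide, 0.115 kg, on the tub. Origin: centre of the skirt's lower rim, 111 mm above the tub's underside when locked. Flat deck at cap z 30; on it a wing grip along the cap's x, 64 mm long, 12 mm thick (along y), its top at z 51; on either side of the wing the bare deck reaches 40 mm out, room for fingertips to press on.
- cap_wing (a point): Middle of the wing's top edge, 51 mm above the cap's rim. Pressing moves the cap down a few mm against a spring (about 6 N at first, 12 N when its lugs come free), to a hard stop right below. Held there, it turns anticlockwise (seen from above) about a sixth of a turn, with under 0.4 N m, to another hard stop; let up there it springs up about 4 mm and lifts off. Let up sooner, it stays caught.
- spent_battery: The spent AA battery, a rod 50 mm long and about 16 mm thick, lying on the worktop right or left of the tub. Origin: centre of its underside; its length is along its y axis. 23 g.
- thread_spool: Cream reel of thread, 28 mm wide, 36 mm high, upright on the side of the tub where the battery is not; origin at the centre of its underside. Leave it alone.
- tape_roll: Roll of masking tape lying flat, 98 mm wide, 25 mm high, left of the tub; origin at the centre of its underside. Leave it alone.
- plaster_box: Small upright carton, 34 x 92 mm, 82 mm high, behind the tub to the right; origin at the centre of its underside, long side along its y. Leave it alone.
Things that resemble listed ones, but are neither listed nor needed, are in the scene too. What is shaped like the spent_battery but pink or purple is not meant.

How it is judged:
On the way, in this order (a step that is already met when the one before it is completed fails the run):
1. the cap, still on the tub, has been pressed and turned anticlockwise out of its lock (angle between the x axis of cap and the x axis of tub, either way round above 0.7 rad and horizontal distance between cap and tub below 0.006 m and z of cap in the frame of tub below 0.119 m), for 0.1 s.
2. the cap has been put down, skirt down, on the worktop clear of the tub, and let go (angle between cap's own z axis and vertical below 0.1 rad and height (world z) of cap below 0.006 m and horizontal distance between cap and tub above 0.11 m and contact force between the fingers and cap below 0.1 N), for 0.2 s.
At the end, for the whole second after the job is handed in: The battery lies at rest inside the tub, within 40 mm of its axis and under its mouth; the cap stands skirt down on the worktop, at rest, its centre over 110 mm from the tub's; the tub stands upright within 40 mm of its first place (z of spent_battery in the frame of tub between 0.04 and 0.105 m and horizontal distance between spent_battery and tub below 0.04 m and linear speed of spent_battery below 0.05 m/s and height (world z) of cap below 0.006 m and angle between cap's own z axis and vertical below 0.1 rad and horizontal distance between cap and tub above 0.11 m and linear speed of cap below 0.03 m/s and angle between tub's own z axis and vertical below 0.05 rad and distance of tub from where it was at the start of the episode below 0.04 m); the robot touches nothing.
It fails at once if the tub is dragged more than 4 cm, tipped or lifted (distance of tub from where it was at the start of the episode above 0.04 m or angle between tub's own z axis and vertical above 0.15 rad).
It fails at once if the cap is pushed on the tub with more than 50 N (contact force between cap and tub above 50 N).
It fails at once if the thread spool, tape roll or small carton is moved more than 2 cm (distance of any of thread_spool, tape_roll, plaster_box from where it was at the start of the episode above 0.02 m).
It also fails if it takes over 64 s, if anything falls off the work surface, if the arm or the gripper's body presses on something with over 40 N, if the wrist force passes 120 N, or if a joint passes its speed limit or range.

## Working session

There is one attempt and no reset: what is moved stays moved. The work goes in short steps, Python scripts to look and compute and a tool call to move; the robot and the scene stay as the last step left them, time stands still between calls to the robot, and variables do not carry over. Pictures are saved under pics/ and viewed, at most 10 in all, crops included, and the job is handed in when it is done.

Besides the shell and the picture viewer there is one more tool, called after "Request:" as name(argument=value, ...) on one line, values as JSON. send_rows: Moves the arm, as the interface text tells. Scaled input: -1 to 1 covers 0.1 m each way for a shift and pi/4 rad each way for a turn. Its arguments: {"type":"object","properties":{"steps":{"type":"array"},"claw":{"type":"number"}},"required":["steps"]}

```bash
mkdir -p pics
cat > h.py <<'E'
import numpy as np, cv2, pickle
from scipy.spatial.transform import Rotation as R
def snap(arm,name,tag):
    c=arm.camera(name); pickle.dump(c,open(f'pics/{tag}.pkl','wb'))
    cv2.imwrite(f'pics/{tag}.png',c['pixels'][:,:,::-1]); return c
def load(tag): return pickle.load(open(f'pics/{tag}.pkl','rb'))
def ray(c,u,v):
    x,y=(u-c['cx'])/c['fx'],(v-c['cy'])/c['fy']; X,Y=x,y
    for _ in range(20):
        s=1+c['k1']*(X*X+Y*Y); X,Y=x/s,y/s
    M=R.from_rotvec(np.ravel(c['rvec'])).as_matrix(); t=np.ravel(c['tvec'])
    d=M.T@np.array([X,Y,1]); return -M.T@t, d/np.linalg.norm(d)
def atz(c,u,v,z):
    o,d=ray(c,u,v); return o+d*(z-o[2])/d[2]
def tri(*obs):
    A=0;b=0
    for c,u,v in obs:
        o,d=ray(c,u,v);P=np.eye(3)-np.outer(d,d);A=A+P;b=b+P@o
    return np.linalg.solve(A,b)
def proj(c,p):
    M=R.from_rotvec(np.ravel(c['rvec'])).as_matrix(); q=M@np.array(p)+np.ravel(c['tvec'])
    x,y=q[:2]/q[2]; s=1+c['k1']*(x*x+y*y); return c['fx']*x*s+c['cx'],c['fy']*y*s+c['cy']
E
python3 - <<'E'
from plant import arm
from h import *
a=[snap(arm,n,n+'0') for n in('scene','side','wrist')]
for c in a: print(c['fx'],c['k1'],ray(c,320,200))
cv2.imwrite('pics/two.png',np.vstack([cv2.resize(np.hstack([a[0]['pixels'],a[1]['pixels']]),(800,250)),cv2.resize(a[2]['pixels'],(480,300))[:, :].repeat(1,1) if 0 else np.pad(cv2.resize(a[2]['pixels'],(480,300)),((0,0),(0,320),(0,0)))])[:,:,::-1])
print(arm.observe())
E
```

```text
428.03648636557034 -0.0011637864198721472 (array([ 0.21542464, -0.6914717 ,  0.99467333]), array([ 0.27415841,  0.57271868, -0.77254805]))
412.5031881141651 -0.0604104665969975 (array([ 0.34436303, -1.17440705,  0.56585997]), array([ 0.15899057,  0.9145975 , -0.37179755]))
339.4936280511807 -0.06113193414683998 (array([0.09815002, 0.5463331 , 0.37273451]), array([ 0.28459082, -0.09356781, -0.95407187]))
{'time': 0.15, 'qpos': array([ 1.12681318e+00,  3.26798495e-01, -1.93366891e-01,  1.05200675e+00,
       -5.89556500e-05,  1.43658292e+00]), 'qd': array([ 0.001682  , -0.00162778,  0.00230488,  0.00041159, -0.00017893,
       -0.00118553]), 'joint_efforts': array([ 1.08230201e-03, -4.43701959e+01,  2.62664616e+01,  1.04480938e-02,
       -1.26950472e-04,  1.63466520e-06]), 'tool_pos': array([0.16757052, 0.52362205, 0.40406319]), 'eef_rot': array([ 1.54266292e-01,  9.88029067e-01, -6.67760024e-04, -1.67858482e-04]), 'contact_force': array([ 0.11621777,  0.21600762, -0.20177835]), 'torque': array([ 0.01849997, -0.00890074,  0.00486041]), 'grasp_force': 0.0, 'opening': 0.994939028546908}
```

View pics/scene0.png

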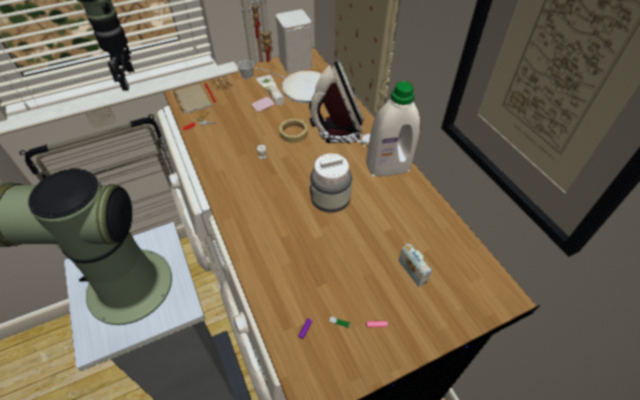

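View pics/side0.png

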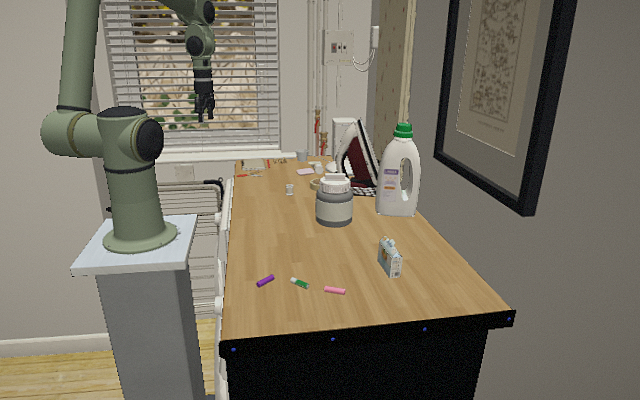

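The scene shows the tub at (331,182), with the spool at (262,152), tape roll at (293,130) and carton at (415,264). There are three rods: purple (305,328), green with a white end (340,322), and pink (377,324). The green one is the spent battery, because pink and purple are ruled out. I'll confirm it in an enlarged crop and read the cap there too.

Run:
```python
from h import *
s,t=load('scene0')['pixels'],load('side0')['pixels']
f=lambda im,x,y,w,h,k:cv2.resize(im[y:y+h,x:x+w],(w*k,h*k),interpolation=cv2.INTER_CUBIC)
# 400x300 each
a=np.vstack([np.hstack([f(s,295,145,80,60,5),f(s,290,300,80,60,5)]),np.hstack([f(t,295,165,80,60,5),f(t,260,255,80,60,5)])])
cv2.imwrite('pics/crop1.png',a[:,:,::-1])
S,T=load('scene0'),load('side0')
print('bat',tri((S,340,322),(T,300,283)))
```

```text
bat [ 0.44559129 -0.323866    0.00511507]
```

View pics/crop1.png

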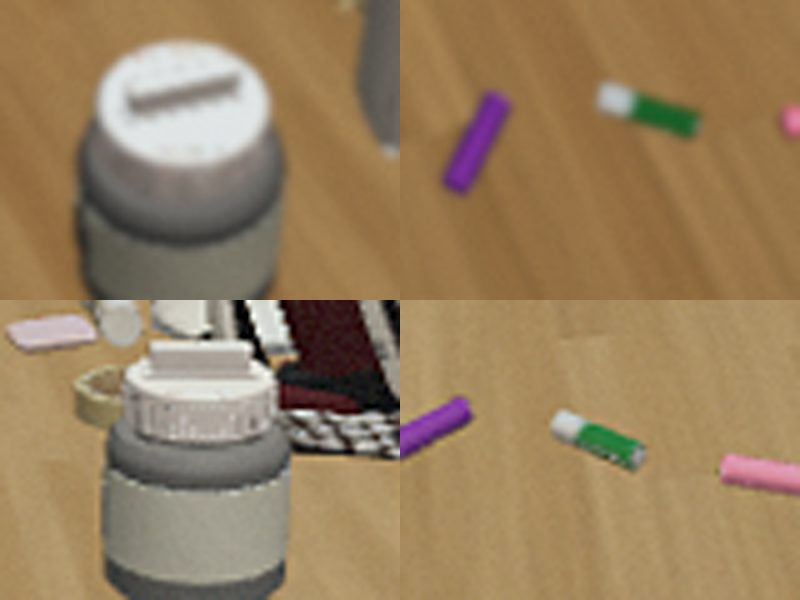

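The crop confirms the green rod with the white end (scene 330–349, 320–325; side 291–308, 280–286) as the only non-pink, non-purple candidate. The cap wing runs from (320,164) to (343,161) in the scene picture, and from (325,174) to (345,174) in the side one.

Run:
```python
from h import *
S,T=load('scene0'),load('side0')
print('wing L',tri((S,320.3,163.7),(T,325.4,174)),'R',tri((S,342.7,160.5),(T,345,174)))
w=(atz(S,320.3,163.7,.162),atz(S,342.7,160.5,.162)); print(w,'scene only', np.arctan2(*(w[1]-w[0])[1::-1]))
w=(atz(T,325.4,174,.162),atz(T,345,174,.162)); print(w)
a=tri((S,330,319.6),(T,291,280));b=tri((S,349.4,325),(T,308.4,286.4));print('bat',a,b,np.linalg.norm(a-b),np.arctan2(*(b-a)[1::-1]))
# cap deck outline in scene crop: left 97,right 270 center x
print('deck c',atz(S,295+184/5,145+100/5,.141), 'spool',atz(S,262,157,0),atz(S,293,131,.02),'carton',atz(S,415,264,.05))
print('pink',atz(S,377,324,.008),'purple',atz(S,305,328,.008))
W=load('wrist0'); o,d=ray(W,320,200); 
from scipy.spatial.transform import Rotation as R
q=R.from_quat([.154266,.988029,-.000668,-.000168]); print(q.as_matrix()); print('cam in tool',q.inv().apply(o-[.16757,.52362,.40406]),q.inv().apply(d))
```

```text
wing L [0.57059864 0.04484874 0.15728611] R [0.62965186 0.02632634 0.16082527]
(array([0.56651655, 0.04024325, 0.162     ]), array([0.62680499, 0.02485024, 0.162     ])) scene only -0.24998206420048535
(array([0.57014867, 0.03261932, 0.162     ]), array([0.6312496, 0.0249195, 0.162    ]))
bat [ 0.42575533 -0.30830592  0.00574038] [ 0.46341829 -0.33988096  0.00401127] 0.049177953396569156 -0.6976963966764896
deck c [0.60192013 0.04044362 0.141     ] spool [0.47539885 0.2928166  0.        ] [0.60945548 0.34472167 0.02      ] carton [ 0.67766363 -0.28498269  0.05      ]
pink [ 0.52275834 -0.36767774  0.008     ] purple [ 0.36209924 -0.30240996  0.008     ]
[[-9.52403935e-01  3.04838407e-01 -5.38077239e-04]
 [ 3.04838856e-01  9.52403099e-01 -1.26817365e-03]
 [ 1.25878396e-04 -1.37184042e-03 -9.99999051e-01]]
cam in tool [0.07303575 0.00051313 0.03133401] [-0.29968861 -0.00105122  0.95403649]
```

Request:
send_rows(steps=[{"dx": -0.19,"dy": -0.11,"dz": 0,"rx": 0,"ry": 0,"rz": 0},{"dx": -0.38,"dy": -0.22,"dz": 0,"rx": 0,"ry": 0,"rz": 0},{"dx": -0.56,"dy": -0.34,"dz": 0,"rx": 0,"ry": 0,"rz": 0},{"dx": -0.75,"dy": -0.45,"dz": 0,"rx": 0,"ry": 0,"rz": 0},{"dx": -0.94,"dy": -0.56,"dz": 0,"rx": 0,"ry": 0,"rz": 0}], claw=60)

```text
time: 0.65
tool_pos: [0.2405, 0.4411, 0.4044]
eef_rot: [0.154, 0.988, -0.0, -0.0]
contact_force: [0.8, -0.5, 0.4]
opening: 0.705
grasp_force: 0.0
```

Request:
send_rows(steps=[{"dx": -0.19,"dy": -0.11,"dz": 0,"rx": 0,"ry": 0,"rz": 0},{"dx": -0.38,"dy": -0.22,"dz": 0,"rx": 0,"ry": 0,"rz": 0},{"dx": -0.56,"dy": -0.34,"dz": 0,"rx": 0,"ry": 0,"rz": 0},{"dx": -0.75,"dy": -0.45,"dz": 0,"rx": 0,"ry": 0,"rz": 0},{"dx": -0.94,"dy": -0.56,"dz": 0,"rx": 0,"ry": 0,"rz": 0}])

```text
time: 1.15
tool_pos: [0.313, 0.359, 0.4045]
eef_rot: [0.154, 0.988, -0.0, -0.0]
contact_force: [0.6, 0.8, -0.1]
opening: 0.703
grasp_force: 0.0
```

Request:
send_rows(steps=[{"dx": -0.19,"dy": -0.11,"dz": 0,"rx": 0,"ry": 0,"rz": 0},{"dx": -0.38,"dy": -0.22,"dz": 0,"rx": 0,"ry": 0,"rz": 0},{"dx": -0.56,"dy": -0.34,"dz": 0,"rx": 0,"ry": 0,"rz": 0},{"dx": -0.75,"dy": -0.45,"dz": 0,"rx": 0,"ry": 0,"rz": 0},{"dx": -0.94,"dy": -0.56,"dz": 0,"rx": 0,"ry": 0,"rz": 0}])

```text
time: 1.65
tool_pos: [0.3854, 0.2771, 0.4045]
eef_rot: [0.154, 0.988, -0.0, -0.0]
contact_force: [0.2, -0.1, -0.3]
opening: 0.703
grasp_force: 0.0
```

Request:
send_rows(steps=[{"dx": -0.19,"dy": -0.11,"dz": 0,"rx": 0,"ry": 0,"rz": 0},{"dx": -0.38,"dy": -0.22,"dz": 0,"rx": 0,"ry": 0,"rz": 0},{"dx": -0.56,"dy": -0.34,"dz": 0,"rx": 0,"ry": 0,"rz": 0},{"dx": -0.75,"dy": -0.45,"dz": 0,"rx": 0,"ry": 0,"rz": 0},{"dx": -0.94,"dy": -0.56,"dz": 0,"rx": 0,"ry": 0,"rz": 0}])

```text
time: 2.15
tool_pos: [0.4579, 0.1951, 0.4045]
eef_rot: [0.154, 0.988, -0.0, -0.0]
contact_force: [-0.1, 0.1, -0.4]
opening: 0.704
grasp_force: 0.0
```

Request:
send_rows(steps=[{"dx": -0.19,"dy": -0.11,"dz": 0,"rx": 0,"ry": 0,"rz": 0},{"dx": -0.38,"dy": -0.22,"dz": 0,"rx": 0,"ry": 0,"rz": 0},{"dx": -0.56,"dy": -0.34,"dz": 0,"rx": 0,"ry": 0,"rz": 0},{"dx": -0.75,"dy": -0.45,"dz": 0,"rx": 0,"ry": 0,"rz": 0},{"dx": -0.94,"dy": -0.56,"dz": 0,"rx": 0,"ry": 0,"rz": 0}])

```text
time: 2.65
tool_pos: [0.5303, 0.1131, 0.4044]
eef_rot: [0.154, 0.988, -0.0, -0.0]
contact_force: [-0.1, 0.7, 0.6]
opening: 0.701
grasp_force: 0.0
```

Run:
```python
from plant import arm
from h import *
snap(arm,'wrist','w1'); o=arm.observe(); print(o['time'],o['tool_pos'],o['eef_rot'],o['qpos'],o['contact_force'])
```

```text
2.7 [0.53241846 0.1111102  0.40436069] [ 1.55608057e-01  9.87818074e-01 -8.52296385e-04  9.26265169e-04] [ 0.07050047  0.31451779 -0.21010272  1.0447539  -0.00207742  0.3829852 ] [ 3.27613511 -1.26941282  0.34671675]
```

View pics/w1.png

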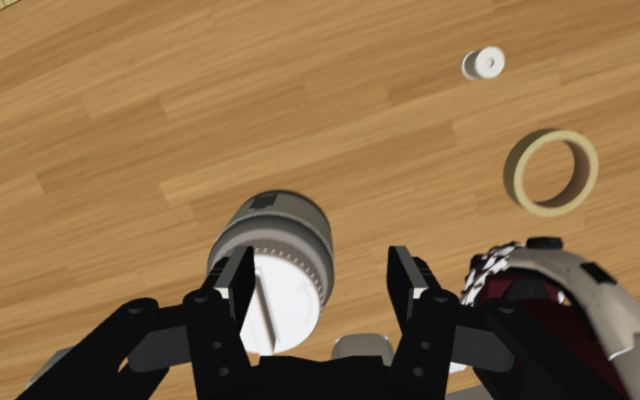

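The wrist view shows the tub at (272,260) and its cap. The wing runs from about (258,268) to (270,352), between the fingers in depth. The spool (488,62) and tape roll (552,172) are well clear.

Run:
```python
from h import *
W=load('w1');S=load('scene0');T=load('side0')
a,b=atz(W,258,268,.162),atz(W,270,352,.162); print(a,b,np.linalg.norm(a-b),np.arctan2(*(b-a)[1::-1]))
print(tri((W,258,268),(S,320.3,163.7),(T,325.4,174)),tri((W,270,352),(S,342.7,160.5),(T,345,174)))
im=W['pixels'];cv2.imwrite('pics/c2.png',cv2.resize(im[180:400,190:360],(680,880)[:2],interpolation=cv2.INTER_CUBIC)[:600,:,::-1] if 0 else cv2.resize(im[240:390,200:350],(600,600),interpolation=cv2.INTER_CUBIC)[:,:,::-1])
```

```text
[0.55800977 0.05913013 0.162     ] [0.6284632  0.04164268 0.162     ] 0.07259129794239498 -0.24329599742039074
[0.57002158 0.05272259 0.15100884] [0.63354165 0.03652627 0.15461002]
```

View pics/c2.png

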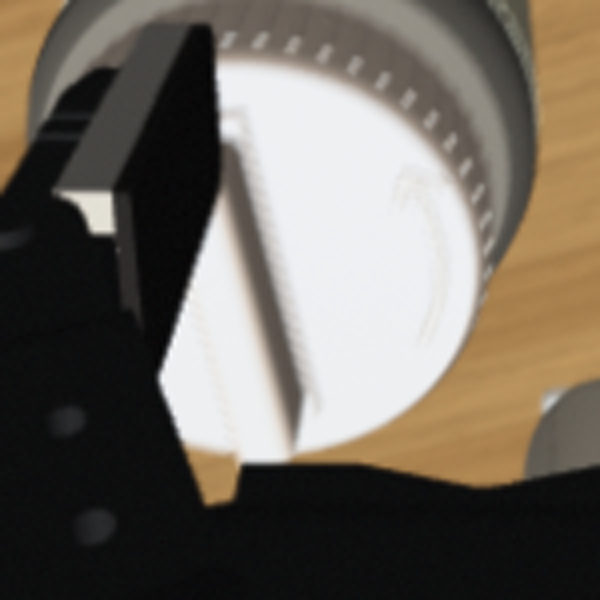

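Request:
send_rows(steps=[{"dx": -0.2,"dy": -0.11,"dz": 0,"rx": 0,"ry": 0,"rz": -0.03},{"dx": -0.44,"dy": -0.25,"dz": 0,"rx": 0,"ry": 0,"rz": -0.06},{"dx": -0.68,"dy": -0.38,"dz": 0,"rx": 0,"ry": 0,"rz": -0.09},{"dx": -0.88,"dy": -0.5,"dz": 0,"rx": 0,"ry": 0,"rz": -0.11},{"dx": -0.88,"dy": -0.5,"dz": 0,"rx": 0,"ry": 0,"rz": -0.11}], claw=70)

```text
time: 3.2
tool_pos: [0.5999, 0.0375, 0.404]
eef_rot: [0.113, 0.994, -0.0, 0.0]
contact_force: [-0.6, -0.0, -0.4]
opening: 0.822
grasp_force: 0.0
```

Run:
```python
from plant import arm
from h import *
o=arm.observe(); print(o['time'],o['tool_pos'],o['eef_rot'],o['qpos'],o['contact_force'])
c=snap(arm,'wrist','w2'); cv2.imwrite('pics/w2c.png',cv2.resize(c['pixels'][180:380,200:440],(720,600),interpolation=cv2.INTER_CUBIC)[:,:,::-1])
```

```text
3.2 [0.59986255 0.03754545 0.40398437] [ 1.12825549e-01  9.93614765e-01 -2.81601555e-04  1.20606895e-04] [-6.01291846e-02  4.21612432e-01 -5.22901921e-02  1.09668263e+00
 -5.75177358e-04  1.66003369e-01] [-0.55771661 -0.02917637 -0.41376921]
```

View pics/w2c.png

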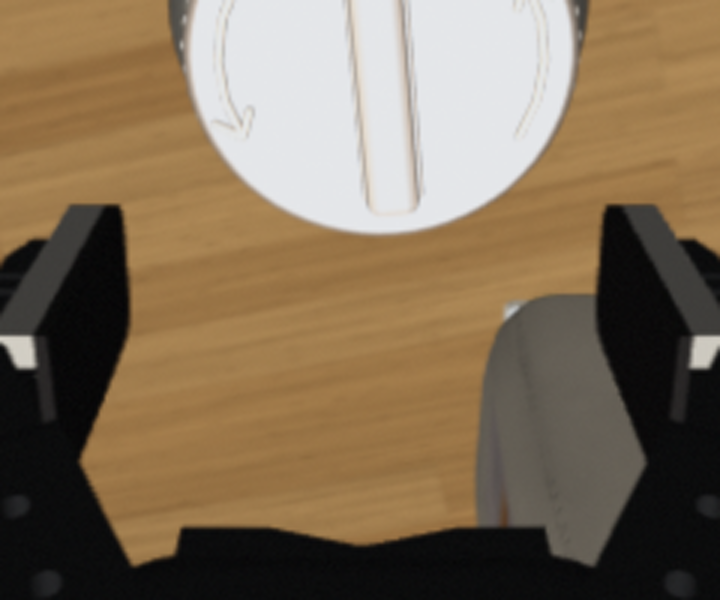

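The cap now lies between the fingers with its far wing end at px (331,250). I need the upper half of the same picture.

Run:
```python
from h import *
c=load('w2'); cv2.imwrite('pics/w2d.png',cv2.resize(c['pixels'][95:275,220:430],(700,600),interpolation=cv2.INTER_CUBIC)[:,:,::-1])
```

```text
(no output)
```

View pics/w2d.png

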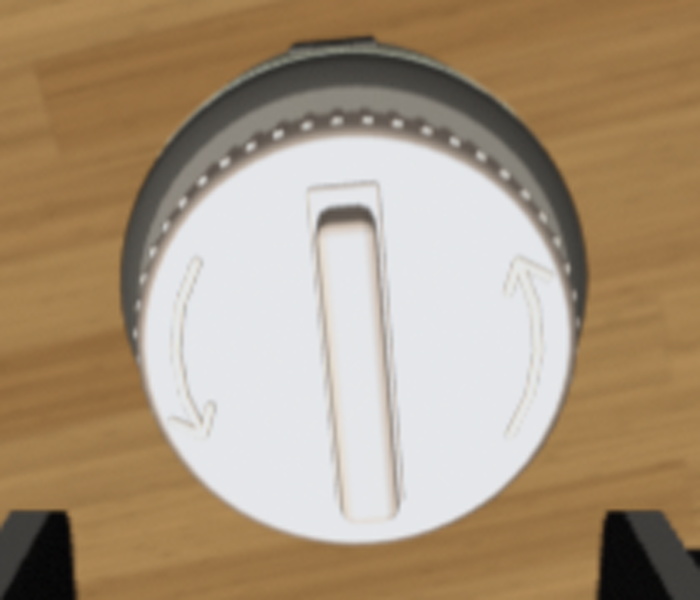

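The wing top runs from px (323.8,161.6) to (331,251). The deck disc's edges are at px (262,·), (393,·), row 135.5 and row 258.

Run:
```python
from h import *
W=load('w2');W1=load('w1');S=load('scene0');T=load('side0')
a,b=atz(W,323.8,161.6,.162),atz(W,331,251,.162); print(a,b,(a+b)/2,np.linalg.norm(a-b),np.arctan2(*(a-b)[1::-1]))
print(tri((W,323.8,161.6),(S,320.3,163.7),(T,325.4,174)),tri((W,331,251),(S,342.7,160.5),(T,345,174)))
l,r,t,bo=[atz(W,*p,.141) for p in((262,195),(393,195),(326,135.5),(328,258))]
print(l,r,np.linalg.norm(l-r),t,bo,np.linalg.norm(t-bo),(t+bo)/2)
# height of deck from known diameter
```

```text
[0.56926439 0.04726002 0.162     ] [0.63067768 0.03831917 0.162     ] [0.59997103 0.04278959 0.162     ] 0.06206070328877289 2.997023447581287
[0.57084883 0.04663917 0.15620789] [0.63319974 0.03593416 0.15519782]
[ 0.58690253 -0.00177428  0.141     ] [0.60793793 0.08937    0.141     ] 0.09354019031171786 [0.55611069 0.05199673 0.141     ] [0.64600972 0.03325235 0.141     ] 0.09183238286075522 [0.6010602  0.04262454 0.141     ]
```

Request:
send_rows(steps=[{"dx": 0,"dy": 0.05,"dz": 0.1,"rx": 0,"ry": 0,"rz": -0.09},{"dx": 0,"dy": 0.05,"dz": 0.3,"rx": 0,"ry": 0,"rz": -0.09},{"dx": 0,"dy": 0.05,"dz": 0.5,"rx": 0,"ry": 0,"rz": -0.09},{"dx": 0,"dy": 0.05,"dz": 0.7,"rx": 0,"ry": 0,"rz": -0.09},{"dx": 0,"dy": 0.05,"dz": 0.8,"rx": 0,"ry": 0,"rz": -0.09}], claw=45)

```text
time: 3.75
tool_pos: [0.5982, 0.0453, 0.3229]
eef_rot: [0.076, 0.997, 0.0, -0.002]
contact_force: [0.1, -0.5, 0.4]
opening: 0.525
grasp_force: 0.0
```

Request:
send_rows(steps=[{"dx": 0,"dy": 0,"dz": 0,"rx": 0,"ry": 0,"rz": 0},{"dx": 0,"dy": 0,"dz": 0,"rx": 0,"ry": 0,"rz": 0},{"dx": 0,"dy": 0,"dz": 0,"rx": 0,"ry": 0,"rz": 0},{"dx": 0,"dy": 0,"dz": 0,"rx": 0,"ry": 0,"rz": 0},{"dx": 0,"dy": 0,"dz": 0,"rx": 0,"ry": 0,"rz": 0}], claw=9)

```text
time: 4.25
tool_pos: [0.5993, 0.0433, 0.3255]
eef_rot: [0.077, 0.997, -0.002, -0.0]
contact_force: [-2.3, -4.2, -2.2]
opening: 0.121
grasp_force: 55.4
```

Request:
send_rows(steps=[{"dx": 0,"dy": 0,"dz": 0.01,"rx": 0,"ry": 0,"rz": 0},{"dx": 0,"dy": 0,"dz": 0.02,"rx": 0,"ry": 0,"rz": 0},{"dx": 0,"dy": 0,"dz": 0.03,"rx": 0,"ry": 0,"rz": 0},{"dx": 0,"dy": 0,"dz": 0.03,"rx": 0,"ry": 0,"rz": 0},{"dx": 0,"dy": 0,"dz": 0.03,"rx": 0,"ry": 0,"rz": 0}])

```text
time: 4.75
tool_pos: [0.5993, 0.0434, 0.324]
eef_rot: [0.077, 0.997, -0.002, 0.001]
contact_force: [-5.8, -4.5, 7.0]
opening: 0.119
grasp_force: 56.5
```

Request:
send_rows(steps=[{"dx": 0,"dy": 0,"dz": 0.01,"rx": 0,"ry": 0,"rz": 0},{"dx": 0,"dy": 0,"dz": 0.02,"rx": 0,"ry": 0,"rz": 0},{"dx": 0,"dy": 0,"dz": 0.03,"rx": 0,"ry": 0,"rz": 0},{"dx": 0,"dy": 0,"dz": 0.03,"rx": 0,"ry": 0,"rz": 0},{"dx": 0,"dy": 0,"dz": 0.03,"rx": 0,"ry": 0,"rz": 0}])

```text
time: 5.25
tool_pos: [0.5993, 0.0434, 0.3215]
eef_rot: [0.077, 0.997, -0.002, 0.001]
contact_force: [-5.8, -4.7, 10.9]
opening: 0.119
grasp_force: 56.9
```

Request:
send_rows(steps=[{"dx": 0,"dy": 0,"dz": 0.01,"rx": 0,"ry": 0,"rz": 0},{"dx": 0,"dy": 0,"dz": 0.02,"rx": 0,"ry": 0,"rz": 0},{"dx": 0,"dy": 0,"dz": 0.02,"rx": 0,"ry": 0,"rz": 0},{"dx": 0,"dy": 0,"dz": 0.02,"rx": 0,"ry": 0,"rz": 0},{"dx": 0,"dy": 0,"dz": 0.02,"rx": 0,"ry": 0,"rz": 0}])

```text
time: 5.75
tool_pos: [0.5992, 0.0434, 0.3198]
eef_rot: [0.077, 0.997, -0.002, 0.001]
contact_force: [-6.4, -3.7, 12.5]
opening: 0.121
grasp_force: 57.1
```

Request:
send_rows(steps=[{"dx": 0,"dy": 0,"dz": 0.01,"rx": 0,"ry": 0,"rz": 0},{"dx": 0,"dy": 0,"dz": 0.02,"rx": 0,"ry": 0,"rz": 0},{"dx": 0,"dy": 0,"dz": 0.02,"rx": 0,"ry": 0,"rz": 0},{"dx": 0,"dy": 0,"dz": 0.02,"rx": 0,"ry": 0,"rz": 0},{"dx": 0,"dy": 0,"dz": 0.02,"rx": 0,"ry": 0,"rz": 0}])

```text
time: 6.25
tool_pos: [0.5991, 0.0434, 0.3192]
eef_rot: [0.077, 0.997, -0.002, 0.001]
contact_force: [-9.5, -4.5, 20.4]
opening: 0.117
grasp_force: 58.1
```

Request:
send_rows(steps=[{"dx": 0.01,"dy": 0,"dz": 0,"rx": 0,"ry": 0,"rz": -0.1},{"dx": 0.01,"dy": 0,"dz": 0,"rx": 0,"ry": 0,"rz": -0.2},{"dx": 0.01,"dy": 0,"dz": 0,"rx": 0,"ry": 0,"rz": -0.3},{"dx": 0.01,"dy": 0,"dz": 0,"rx": 0,"ry": 0,"rz": -0.4},{"dx": 0.01,"dy": 0,"dz": 0,"rx": 0,"ry": 0,"rz": -0.4}])

```text
time: 6.75
tool_pos: [0.5993, 0.0432, 0.3192]
eef_rot: [-0.08, 0.997, -0.002, 0.002]
contact_force: [-6.7, -5.2, 17.0]
opening: 0.118
grasp_force: 57.7
```

Run:
```python
from plant import arm
from h import *
o=arm.observe(); print(o['torque'],o['contact_force'],R.from_quat(o['eef_rot']).as_matrix()[:,0],o['qpos'][5])
```

```text
[-1.0357323   1.25483802 -0.11600166] [-6.68251833 -5.17184383 17.00669505] [-0.9870886  -0.16011853 -0.00425941] -0.2108066920603552
```

Request:
send_rows(steps=[{"dx": 0,"dy": 0,"dz": 0,"rx": 0,"ry": 0,"rz": -0.15},{"dx": 0,"dy": 0,"dz": 0,"rx": 0,"ry": 0,"rz": -0.3},{"dx": 0,"dy": 0,"dz": 0,"rx": 0,"ry": 0,"rz": -0.45},{"dx": 0,"dy": 0,"dz": 0,"rx": 0,"ry": 0,"rz": -0.6},{"dx": 0,"dy": 0,"dz": 0,"rx": 0,"ry": 0,"rz": -0.7}])

```text
time: 7.25
tool_pos: [0.5994, 0.0429, 0.3192]
eef_rot: [-0.349, 0.937, -0.003, 0.002]
contact_force: [-5.3, -6.5, 17.1]
opening: 0.117
grasp_force: 57.9
```

Run:
```python
from plant import arm
from h import *
o=arm.observe(); print(o['torque'],o['contact_force'],R.from_quat(o['eef_rot']).as_matrix()[:,0],o['qpos'][5])
```

```text
[-1.2205782   1.24428128 -0.54591004] [-5.28471816 -6.47940202 17.14793691] [-7.57024764e-01 -6.53385824e-01 -6.86761010e-04] -0.7623518326698367
```

Request:
send_rows(steps=[{"dx": 0,"dy": 0,"dz": 0,"rx": 0,"ry": 0,"rz": -0.06},{"dx": 0,"dy": 0,"dz": 0,"rx": 0,"ry": 0,"rz": -0.12},{"dx": 0,"dy": 0,"dz": 0,"rx": 0,"ry": 0,"rz": -0.18},{"dx": 0,"dy": 0,"dz": 0,"rx": 0,"ry": 0,"rz": -0.24},{"dx": 0,"dy": 0,"dz": 0,"rx": 0,"ry": 0,"rz": -0.24}])

```text
time: 7.75
tool_pos: [0.5995, 0.0429, 0.3192]
eef_rot: [-0.434, 0.901, -0.004, 0.001]
contact_force: [-4.9, -6.3, 16.8]
opening: 0.121
grasp_force: 57.7
```

Run:
```python
from plant import arm
from h import *
o=arm.observe(); print(o['torque'],o['contact_force'],R.from_quat(o['eef_rot']).as_matrix()[:,0],o['qpos'][5])
```

```text
[-1.32335219  1.18086042 -0.33777448] [-4.88232892 -6.29244495 16.80966091] [-6.23381995e-01 -7.81917107e-01  7.25462258e-04] -0.9480701305910281
```

Request:
send_rows(steps=[{"dx": 0,"dy": 0,"dz": 0,"rx": 0,"ry": 0,"rz": -0.04},{"dx": 0,"dy": 0,"dz": 0,"rx": 0,"ry": 0,"rz": -0.08},{"dx": 0,"dy": 0,"dz": 0,"rx": 0,"ry": 0,"rz": -0.12},{"dx": 0,"dy": 0,"dz": 0,"rx": 0,"ry": 0,"rz": -0.12},{"dx": 0,"dy": 0,"dz": 0,"rx": 0,"ry": 0,"rz": -0.12}])

```text
time: 8.25
tool_pos: [0.5997, 0.0429, 0.3193]
eef_rot: [-0.475, 0.88, -0.004, 0.001]
contact_force: [-3.7, -6.2, 16.0]
opening: 0.119
grasp_force: 57.8
```

Run:
```python
from plant import arm
from h import *
o=arm.observe(); print(o['torque'],o['contact_force'],R.from_quat(o['eef_rot']).as_matrix()[:,0],o['qpos'][5])
```

```text
[-1.25764694  0.95443884 -0.56267329] [-3.69372835 -6.1979358  16.03022313] [-0.54796765 -0.836499    0.00093791] -1.041201363694196
```

Request:
send_rows(steps=[{"dx": 0,"dy": 0,"dz": -0.02,"rx": 0,"ry": 0,"rz": 0},{"dx": 0,"dy": 0,"dz": -0.03,"rx": 0,"ry": 0,"rz": 0},{"dx": 0,"dy": 0,"dz": -0.04,"rx": 0,"ry": 0,"rz": 0},{"dx": 0,"dy": 0,"dz": -0.05,"rx": 0,"ry": 0,"rz": 0},{"dx": 0,"dy": 0,"dz": -0.06,"rx": 0,"ry": 0,"rz": 0}])

```text
time: 8.75
tool_pos: [0.5998, 0.0428, 0.3233]
eef_rot: [-0.475, 0.88, -0.003, 0.001]
contact_force: [1.4, -6.0, 1.9]
opening: 0.119
grasp_force: 56.1
```

Request:
send_rows(steps=[{"dx": 0,"dy": 0,"dz": -0.01,"rx": 0,"ry": 0,"rz": 0},{"dx": 0,"dy": 0,"dz": -0.02,"rx": 0,"ry": 0,"rz": 0},{"dx": 0,"dy": 0,"dz": -0.03,"rx": 0,"ry": 0,"rz": 0},{"dx": 0,"dy": 0,"dz": -0.04,"rx": 0,"ry": 0,"rz": 0},{"dx": 0,"dy": 0,"dz": -0.04,"rx": 0,"ry": 0,"rz": 0}])

```text
time: 9.25
tool_pos: [0.5995, 0.0428, 0.3267]
eef_rot: [-0.476, 0.88, -0.003, 0.0]
contact_force: [0.1, -6.7, 2.5]
opening: 0.115
grasp_force: 55.8
```

Request:
send_rows(steps=[{"dx": 0,"dy": 0,"dz": -0.02,"rx": 0,"ry": 0,"rz": 0},{"dx": 0,"dy": 0,"dz": -0.04,"rx": 0,"ry": 0,"rz": 0},{"dx": 0,"dy": 0,"dz": -0.06,"rx": 0,"ry": 0,"rz": 0},{"dx": 0,"dy": 0,"dz": -0.06,"rx": 0,"ry": 0,"rz": 0},{"dx": 0,"dy": 0,"dz": -0.06,"rx": 0,"ry": 0,"rz": 0}])

```text
time: 9.75
tool_pos: [0.5992, 0.043, 0.332]
eef_rot: [-0.476, 0.879, -0.003, -0.0]
contact_force: [0.3, -6.7, -1.3]
opening: 0.122
grasp_force: 55.5
```

Request:
send_rows(steps=[{"dx": 0,"dy": 0,"dz": -0.1,"rx": 0,"ry": 0,"rz": 0},{"dx": 0,"dy": 0,"dz": -0.22,"rx": 0,"ry": 0,"rz": 0},{"dx": 0,"dy": 0,"dz": -0.35,"rx": 0,"ry": 0,"rz": 0},{"dx": 0,"dy": 0,"dz": -0.5,"rx": 0,"ry": 0,"rz": 0},{"dx": 0,"dy": 0,"dz": -0.6,"rx": 0,"ry": 0,"rz": 0}])

```text
time: 10.25
tool_pos: [0.5989, 0.0447, 0.3931]
eef_rot: [-0.477, 0.879, -0.001, 0.001]
contact_force: [-0.1, -0.0, -0.9]
opening: 0.116
grasp_force: 55.6
```

Request:
send_rows(steps=[{"dx": 0.1,"dy": -0.03,"dz": 0,"rx": 0,"ry": 0,"rz": 0},{"dx": 0.28,"dy": -0.08,"dz": 0,"rx": 0,"ry": 0,"rz": 0},{"dx": 0.46,"dy": -0.14,"dz": 0,"rx": 0,"ry": 0,"rz": 0},{"dx": 0.66,"dy": -0.2,"dz": 0,"rx": 0,"ry": 0,"rz": 0},{"dx": 0.86,"dy": -0.26,"dz": 0,"rx": 0,"ry": 0,"rz": 0}])

```text
time: 10.75
tool_pos: [0.5728, -0.0429, 0.3902]
eef_rot: [-0.477, 0.879, 0.0, -0.0]
contact_force: [0.8, 0.5, -1.1]
opening: 0.119
grasp_force: 55.7
```

Request:
send_rows(steps=[{"dx": 0.2,"dy": -0.06,"dz": 0,"rx": 0,"ry": 0,"rz": 0},{"dx": 0.4,"dy": -0.12,"dz": 0,"rx": 0,"ry": 0,"rz": 0},{"dx": 0.6,"dy": -0.18,"dz": 0,"rx": 0,"ry": 0,"rz": 0},{"dx": 0.78,"dy": -0.24,"dz": 0,"rx": 0,"ry": 0,"rz": 0},{"dx": 0.86,"dy": -0.27,"dz": 0,"rx": 0,"ry": 0,"rz": 0}])

```text
time: 11.25
tool_pos: [0.5484, -0.1303, 0.3903]
eef_rot: [-0.476, 0.88, 0.0, -0.0]
contact_force: [-0.7, 0.6, -2.3]
opening: 0.118
grasp_force: 55.7
```

Run:
```python
from plant import arm
from h import *
o=arm.observe(); print(o['tool_pos'],o['contact_force'])
a=snap(arm,'scene','s3')['pixels'];b=snap(arm,'side','t3')['pixels'];c=snap(arm,'wrist','w3')['pixels']
f=lambda im,x,y,w,h:cv2.resize(im[y:y+h,x:x+w],(400,300),interpolation=cv2.INTER_CUBIC)
cv2.imwrite('pics/m3.png',np.vstack([np.hstack([f(a,260,120,160,120),f(b,260,140,160,120)]),np.hstack([f(c,0,0,640,400),f(a,0,0,640,400)])])[:,:,::-1])
```

```text
[ 0.54837836 -0.13032901  0.39030492] [-0.73100795  0.60838181 -2.32609708]
```

View pics/m3.png

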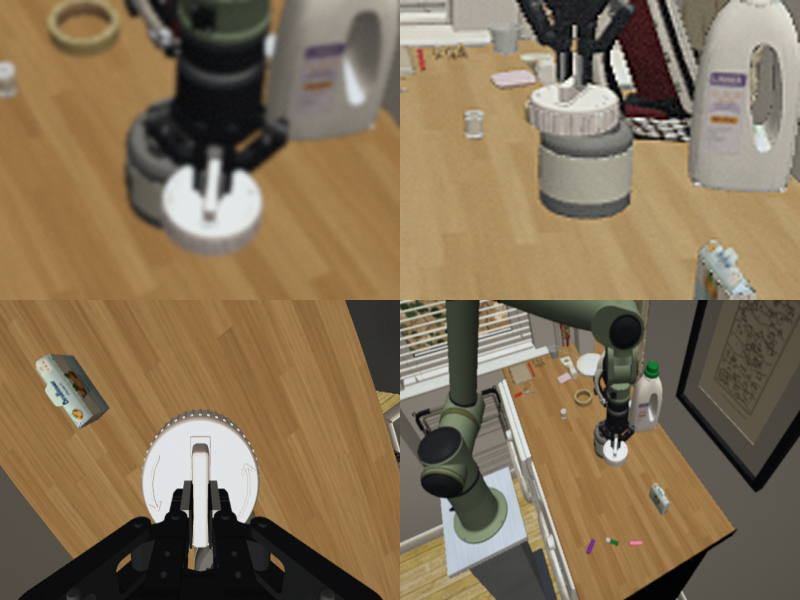

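The cap is off and hangs level between the fingers, clear of the tub, which stayed in place. I'll lower it onto the bare worktop.

Request:
send_rows(steps=[{"dx": 0,"dy": 0,"dz": 0.15,"rx": 0,"ry": 0,"rz": 0},{"dx": 0,"dy": 0,"dz": 0.35,"rx": 0,"ry": 0,"rz": 0},{"dx": 0,"dy": 0,"dz": 0.55,"rx": 0,"ry": 0,"rz": 0},{"dx": 0,"dy": 0,"dz": 0.75,"rx": 0,"ry": 0,"rz": 0},{"dx": 0,"dy": 0,"dz": 0.95,"rx": 0,"ry": 0,"rz": 0}])

```text
time: 11.9
tool_pos: [0.5494, -0.1275, 0.2949]
eef_rot: [-0.477, 0.879, 0.0, 0.0]
contact_force: [0.6, 0.1, -1.5]
opening: 0.122
grasp_force: 55.7
```

Request:
send_rows(steps=[{"dx": 0,"dy": 0,"dz": 0.2,"rx": 0,"ry": 0,"rz": 0},{"dx": 0,"dy": 0,"dz": 0.4,"rx": 0,"ry": 0,"rz": 0},{"dx": 0,"dy": 0,"dz": 0.55,"rx": 0,"ry": 0,"rz": 0},{"dx": 0,"dy": 0,"dz": 0.65,"rx": 0,"ry": 0,"rz": 0},{"dx": 0,"dy": 0,"dz": 0.7,"rx": 0,"ry": 0,"rz": 0}])

```text
time: 12.4
tool_pos: [0.5491, -0.1278, 0.2248]
eef_rot: [-0.477, 0.879, 0.001, -0.0]
contact_force: [-0.1, -1.6, -1.0]
opening: 0.121
grasp_force: 55.6
```

Request:
send_rows(steps=[{"dx": 0,"dy": 0,"dz": 0.02,"rx": 0,"ry": 0,"rz": 0},{"dx": 0,"dy": 0,"dz": 0.04,"rx": 0,"ry": 0,"rz": 0},{"dx": 0,"dy": 0,"dz": 0.06,"rx": 0,"ry": 0,"rz": 0},{"dx": 0,"dy": 0,"dz": 0.08,"rx": 0,"ry": 0,"rz": 0},{"dx": 0,"dy": 0,"dz": 0.08,"rx": 0,"ry": 0,"rz": 0}])

```text
time: 12.9
tool_pos: [0.5492, -0.1286, 0.2177]
eef_rot: [-0.477, 0.879, -0.0, 0.0]
contact_force: [-0.4, -0.1, -1.4]
opening: 0.115
grasp_force: 55.6
```

Request:
send_rows(steps=[{"dx": 0,"dy": 0,"dz": 0.01,"rx": 0,"ry": 0,"rz": 0},{"dx": 0,"dy": 0,"dz": 0.02,"rx": 0,"ry": 0,"rz": 0},{"dx": 0,"dy": 0,"dz": 0.03,"rx": 0,"ry": 0,"rz": 0},{"dx": 0,"dy": 0,"dz": 0.03,"rx": 0,"ry": 0,"rz": 0},{"dx": 0,"dy": 0,"dz": 0.03,"rx": 0,"ry": 0,"rz": 0}])

```text
time: 13.4
tool_pos: [0.5492, -0.1286, 0.2147]
eef_rot: [-0.477, 0.879, 0.0, -0.0]
contact_force: [0.6, 0.4, -1.5]
opening: 0.123
grasp_force: 55.6
```

Request:
send_rows(steps=[{"dx": 0,"dy": 0,"dz": 0.01,"rx": 0,"ry": 0,"rz": 0},{"dx": 0,"dy": 0,"dz": 0.02,"rx": 0,"ry": 0,"rz": 0},{"dx": 0,"dy": 0,"dz": 0.03,"rx": 0,"ry": 0,"rz": 0},{"dx": 0,"dy": 0,"dz": 0.03,"rx": 0,"ry": 0,"rz": 0},{"dx": 0,"dy": 0,"dz": 0.03,"rx": 0,"ry": 0,"rz": 0}])

```text
time: 13.9
tool_pos: [0.5492, -0.1286, 0.2144]
eef_rot: [-0.477, 0.879, -0.001, 0.0]
contact_force: [-6.9, 2.3, 21.1]
opening: 0.115
grasp_force: 58.5
```

Request:
send_rows(steps=[{"dx": 0,"dy": 0,"dz": -0.02,"rx": 0,"ry": 0,"rz": 0},{"dx": 0,"dy": 0,"dz": -0.03,"rx": 0,"ry": 0,"rz": 0},{"dx": 0,"dy": 0,"dz": -0.03,"rx": 0,"ry": 0,"rz": 0},{"dx": 0,"dy": 0,"dz": -0.03,"rx": 0,"ry": 0,"rz": 0},{"dx": 0,"dy": 0,"dz": -0.03,"rx": 0,"ry": 0,"rz": 0}])

```text
time: 14.4
tool_pos: [0.5494, -0.1287, 0.2145]
eef_rot: [-0.477, 0.879, -0.0, 0.0]
contact_force: [0.3, 0.2, 0.1]
opening: 0.123
grasp_force: 55.8
```

Request:
send_rows(steps=[{"dx": 0,"dy": 0,"dz": 0,"rx": 0,"ry": 0,"rz": 0},{"dx": 0,"dy": 0,"dz": 0,"rx": 0,"ry": 0,"rz": 0},{"dx": 0,"dy": 0,"dz": 0,"rx": 0,"ry": 0,"rz": 0},{"dx": 0,"dy": 0,"dz": 0,"rx": 0,"ry": 0,"rz": 0},{"dx": 0,"dy": 0,"dz": 0,"rx": 0,"ry": 0,"rz": 0}], claw=50)

```text
time: 14.9
tool_pos: [0.5492, -0.1286, 0.2147]
eef_rot: [-0.477, 0.879, -0.0, 0.0]
contact_force: [0.6, -0.5, 0.2]
opening: 0.586
grasp_force: 0.0
```

Request:
send_rows(steps=[{"dx": 0,"dy": 0,"dz": -0.1,"rx": 0,"ry": 0,"rz": 0},{"dx": 0,"dy": 0,"dz": -0.3,"rx": 0,"ry": 0,"rz": 0},{"dx": 0,"dy": 0,"dz": -0.5,"rx": 0,"ry": 0,"rz": 0},{"dx": 0,"dy": 0,"dz": -0.7,"rx": 0,"ry": 0,"rz": 0},{"dx": 0,"dy": 0,"dz": -0.9,"rx": 0,"ry": 0,"rz": 0}])

```text
time: 15.4
tool_pos: [0.5492, -0.1286, 0.3063]
eef_rot: [-0.477, 0.879, -0.0, 0.0]
contact_force: [0.1, -0.2, 0.3]
opening: 0.584
grasp_force: 0.0
```

Request:
send_rows(steps=[{"dx": 0.2,"dy": -0.02,"dz": 0,"rx": 0,"ry": 0,"rz": 0},{"dx": 0.4,"dy": -0.03,"dz": 0,"rx": 0,"ry": 0,"rz": 0},{"dx": 0.6,"dy": -0.05,"dz": 0,"rx": 0,"ry": 0,"rz": 0},{"dx": 0.8,"dy": -0.07,"dz": 0,"rx": 0,"ry": 0,"rz": 0},{"dx": 1.0,"dy": -0.09,"dz": 0,"rx": 0,"ry": 0,"rz": 0}])

```text
time: 15.9
tool_pos: [0.5019, -0.218, 0.3056]
eef_rot: [-0.477, 0.879, -0.0, 0.0]
contact_force: [0.2, -0.9, 0.4]
opening: 0.581
grasp_force: 0.0
```

Request:
send_rows(steps=[{"dx": 0.2,"dy": -0.02,"dz": 0,"rx": 0,"ry": 0,"rz": 0},{"dx": 0.4,"dy": -0.03,"dz": 0,"rx": 0,"ry": 0,"rz": 0},{"dx": 0.6,"dy": -0.05,"dz": 0,"rx": 0,"ry": 0,"rz": 0},{"dx": 0.8,"dy": -0.07,"dz": 0,"rx": 0,"ry": 0,"rz": 0},{"dx": 1.0,"dy": -0.09,"dz": 0,"rx": 0,"ry": 0,"rz": 0}])

```text
time: 16.4
tool_pos: [0.4549, -0.3068, 0.3056]
eef_rot: [-0.477, 0.879, -0.0, 0.0]
contact_force: [0.6, 0.1, -0.1]
opening: 0.589
grasp_force: 0.0
```

Request:
send_rows(steps=[{"dx": 0.1,"dy": -0.01,"dz": 0,"rx": 0,"ry": 0,"rz": 0.15},{"dx": 0.21,"dy": -0.02,"dz": 0,"rx": 0,"ry": 0,"rz": 0.33},{"dx": 0.21,"dy": -0.02,"dz": 0,"rx": 0,"ry": 0,"rz": 0.5},{"dx": 0.21,"dy": -0.02,"dz": 0,"rx": 0,"ry": 0,"rz": 0.7},{"dx": 0.21,"dy": -0.02,"dz": 0,"rx": 0,"ry": 0,"rz": 0.88}])

```text
time: 16.9
tool_pos: [0.4454, -0.3249, 0.3055]
eef_rot: [-0.148, 0.989, -0.0, 0.0]
contact_force: [-0.1, 0.4, 0.6]
opening: 0.589
grasp_force: 0.0
```

Request:
send_rows(steps=[{"dx": 0,"dy": 0,"dz": 0,"rx": 0,"ry": 0,"rz": 0.18},{"dx": 0,"dy": 0,"dz": 0,"rx": 0,"ry": 0,"rz": 0.36},{"dx": 0,"dy": 0,"dz": 0,"rx": 0,"ry": 0,"rz": 0.54},{"dx": 0,"dy": 0,"dz": 0,"rx": 0,"ry": 0,"rz": 0.72},{"dx": 0,"dy": 0,"dz": 0,"rx": 0,"ry": 0,"rz": 0.88}])

```text
time: 17.4
tool_pos: [0.4455, -0.3248, 0.3055]
eef_rot: [0.196, 0.981, -0.0, 0.0]
contact_force: [-0.7, 1.0, -1.1]
opening: 0.589
grasp_force: 0.0
```

Request:
send_rows(steps=[{"dx": 0,"dy": 0,"dz": 0,"rx": 0,"ry": 0,"rz": 0.1},{"dx": 0,"dy": 0,"dz": 0,"rx": 0,"ry": 0,"rz": 0.2},{"dx": 0,"dy": 0,"dz": 0,"rx": 0,"ry": 0,"rz": 0.27},{"dx": 0,"dy": 0,"dz": 0,"rx": 0,"ry": 0,"rz": 0.27},{"dx": 0,"dy": 0,"dz": 0,"rx": 0,"ry": 0,"rz": 0.27}])

```text
time: 17.9
tool_pos: [0.4455, -0.3248, 0.3052]
eef_rot: [0.295, 0.955, -0.0, 0.0]
contact_force: [0.3, -1.2, -0.2]
opening: 0.584
grasp_force: 0.0
```

Run:
```python
from plant import arm
from h import *
o=arm.observe(); print(o['tool_pos'],o['contact_force'],R.from_quat(o['eef_rot']).as_matrix())
c=snap(arm,'wrist','w4');a=snap(arm,'scene','s4')['pixels']
im=c['pixels']
cv2.imwrite('pics/m4.png',np.vstack([cv2.resize(im[100:320,180:460],(560,440),interpolation=cv2.INTER_CUBIC),np.hstack([cv2.resize(a[130:250,280:440],(213,160)),cv2.resize(load('s4')['pixels'],(256,160)),np.zeros((160,91,3),np.uint8)])])[:,:,::-1])
# detect green
hsv=cv2.cvtColor(im,cv2.COLOR_RGB2HSV); m=cv2.inRange(hsv,(45,90,40),(85,255,255)); n,l,s,ce=cv2.connectedComponentsWithStats(m)
for i in range(1,n):
  if s[i,4]>150: print(s[i],ce[i], atz(c,*ce[i],.008))
```

```text
[ 0.44551493 -0.32478777  0.30522094] [ 0.26527886 -1.24956788 -0.18261753] [[-8.25783508e-01  5.63987085e-01  4.07001107e-04]
 [ 5.63986940e-01  8.25783600e-01 -4.21335097e-04]
 [-5.73722392e-04 -1.18388265e-04 -9.99999828e-01]]
[306 176  23  40 629] [316.87281399 195.82352941] [ 0.44993699 -0.33050318  0.008     ]
```

View pics/m4.png

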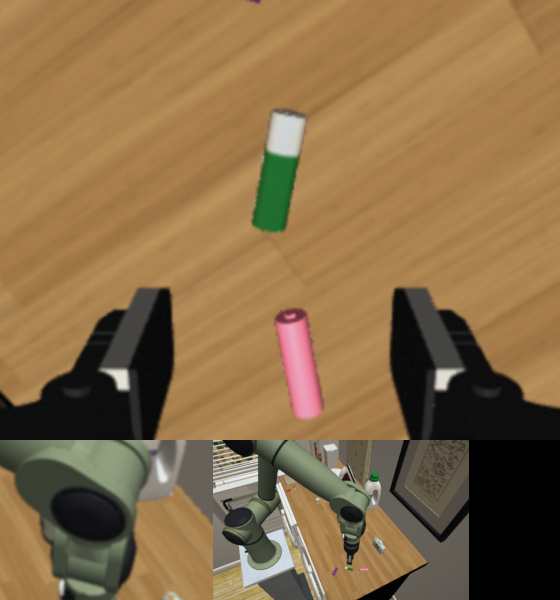

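The green battery lies centrally at crop ends (288,115) to (270,230), which is px (324,157.5) to (315,215). The pink decoy is beyond it at (328,282) and the purple one at the upper edge.

Run:
```python
from h import *
c=load('w4');a,b=atz(c,324,157.5,.008),atz(c,315,215,.008);m=(a+b)/2
print(a,b,m,np.linalg.norm(a-b));y=np.arctan2(*(a-b)[1::-1]);y0=np.arctan2(.563987,-.8257835);print(y,y0,'rz units',-(y-y0)/(np.pi/4))
d=m-np.array([.4455,-.3248,0]);print('dx',d@[-.82578,.56399,0]*10,'dy',d@[.56399,.82578,0]*10)
print(tri((c,319.5,186),(load('scene0'),339.7,322.3),(load('side0'),299.7,283.2)))
```

```text
[ 0.42702001 -0.30788067  0.008     ] [ 0.46278724 -0.34124185  0.008     ] [ 0.44490363 -0.32456126  0.008     ] 0.0489107715029582
2.3909860137321015 2.54238653426507 rz units 0.19276912983606345
dx 0.006271229337952585 dy -0.0013919912925303376
[ 0.44477231 -0.32436782  0.00504448]
```

Request:
send_rows(steps=[{"dx": 0,"dy": 0,"dz": 0.15,"rx": 0,"ry": 0,"rz": 0.1},{"dx": 0,"dy": 0,"dz": 0.35,"rx": 0,"ry": 0,"rz": 0.19},{"dx": 0,"dy": 0,"dz": 0.55,"rx": 0,"ry": 0,"rz": 0.19},{"dx": 0,"dy": 0,"dz": 0.75,"rx": 0,"ry": 0,"rz": 0.19},{"dx": 0,"dy": 0,"dz": 0.9,"rx": 0,"ry": 0,"rz": 0.19}], claw=42)

```text
time: 18.5
tool_pos: [0.4452, -0.3245, 0.2136]
eef_rot: [0.366, 0.931, 0.0, -0.0]
contact_force: [-0.0, -0.1, 0.2]
opening: 0.496
grasp_force: 0.0
```

Request:
send_rows(steps=[{"dx": 0,"dy": 0,"dz": 0.1,"rx": 0,"ry": 0,"rz": 0},{"dx": 0,"dy": 0,"dz": 0.2,"rx": 0,"ry": 0,"rz": 0},{"dx": 0,"dy": 0,"dz": 0.3,"rx": 0,"ry": 0,"rz": 0},{"dx": 0,"dy": 0,"dz": 0.37,"rx": 0,"ry": 0,"rz": 0},{"dx": 0,"dy": 0,"dz": 0.37,"rx": 0,"ry": 0,"rz": 0}])

```text
time: 19.0
tool_pos: [0.4452, -0.3245, 0.1768]
eef_rot: [0.366, 0.931, 0.0, -0.001]
contact_force: [-0.6, 1.0, -0.2]
opening: 0.492
grasp_force: 0.0
```

Request:
send_rows(steps=[{"dx": 0,"dy": 0,"dz": 0,"rx": 0,"ry": 0,"rz": 0},{"dx": 0,"dy": 0,"dz": 0,"rx": 0,"ry": 0,"rz": 0},{"dx": 0,"dy": 0,"dz": 0,"rx": 0,"ry": 0,"rz": 0},{"dx": 0,"dy": 0,"dz": 0,"rx": 0,"ry": 0,"rz": 0},{"dx": 0,"dy": 0,"dz": 0,"rx": 0,"ry": 0,"rz": 0}], claw=5)

```text
time: 19.5
tool_pos: [0.4457, -0.325, 0.1783]
eef_rot: [0.366, 0.931, -0.0, 0.001]
contact_force: [-0.2, 1.1, 5.0]
opening: 0.167
grasp_force: 59.0
```

Request:
send_rows(steps=[{"dx": 0,"dy": 0,"dz": -0.1,"rx": 0,"ry": 0,"rz": 0},{"dx": 0,"dy": 0,"dz": -0.25,"rx": 0,"ry": 0,"rz": 0},{"dx": 0,"dy": 0,"dz": -0.45,"rx": 0,"ry": 0,"rz": 0},{"dx": 0,"dy": 0,"dz": -0.65,"rx": 0,"ry": 0,"rz": 0},{"dx": 0,"dy": 0,"dz": -0.85,"rx": 0,"ry": 0,"rz": 0}])

```text
time: 20.0
tool_pos: [0.4453, -0.3246, 0.2638]
eef_rot: [0.366, 0.931, 0.0, -0.0]
contact_force: [0.1, 0.6, -0.1]
opening: 0.166
grasp_force: 58.8
```

Request:
send_rows(steps=[{"dx": 0.05,"dy": 0.1,"dz": -0.2,"rx": 0,"ry": 0,"rz": 0},{"dx": 0.1,"dy": 0.28,"dz": -0.4,"rx": 0,"ry": 0,"rz": 0},{"dx": 0.18,"dy": 0.48,"dz": -0.55,"rx": 0,"ry": 0,"rz": 0},{"dx": 0.26,"dy": 0.7,"dz": -0.65,"rx": 0,"ry": 0,"rz": 0},{"dx": 0.34,"dy": 0.94,"dz": -0.65,"rx": 0,"ry": 0,"rz": 0}])

```text
time: 20.5
tool_pos: [0.4852, -0.2324, 0.3298]
eef_rot: [0.366, 0.93, -0.0, 0.001]
contact_force: [0.4, 0.2, -0.4]
opening: 0.163
grasp_force: 58.8
```

Request:
send_rows(steps=[{"dx": 0.07,"dy": 0.19,"dz": 0,"rx": 0,"ry": 0,"rz": 0},{"dx": 0.14,"dy": 0.38,"dz": 0,"rx": 0,"ry": 0,"rz": 0},{"dx": 0.2,"dy": 0.56,"dz": 0,"rx": 0,"ry": 0,"rz": 0},{"dx": 0.27,"dy": 0.75,"dz": 0,"rx": 0,"ry": 0,"rz": 0},{"dx": 0.34,"dy": 0.94,"dz": 0,"rx": 0,"ry": 0,"rz": 0}])

```text
time: 21.0
tool_pos: [0.5239, -0.14, 0.3281]
eef_rot: [0.366, 0.931, 0.0, -0.0]
contact_force: [-0.1, -0.0, 0.2]
opening: 0.165
grasp_force: 58.8
```

Request:
send_rows(steps=[{"dx": 0.07,"dy": 0.19,"dz": 0,"rx": 0,"ry": 0,"rz": 0},{"dx": 0.14,"dy": 0.38,"dz": 0,"rx": 0,"ry": 0,"rz": 0},{"dx": 0.2,"dy": 0.56,"dz": 0,"rx": 0,"ry": 0,"rz": 0},{"dx": 0.27,"dy": 0.75,"dz": 0,"rx": 0,"ry": 0,"rz": 0},{"dx": 0.34,"dy": 0.94,"dz": 0,"rx": 0,"ry": 0,"rz": 0}])

```text
time: 21.5
tool_pos: [0.563, -0.048, 0.328]
eef_rot: [0.366, 0.931, -0.0, -0.0]
contact_force: [-0.1, -0.7, 0.4]
opening: 0.167
grasp_force: 58.8
```

Request:
send_rows(steps=[{"dx": 0.07,"dy": 0.19,"dz": 0,"rx": 0,"ry": 0,"rz": 0},{"dx": 0.14,"dy": 0.38,"dz": 0,"rx": 0,"ry": 0,"rz": 0},{"dx": 0.2,"dy": 0.56,"dz": 0,"rx": 0,"ry": 0,"rz": 0},{"dx": 0.27,"dy": 0.75,"dz": 0,"rx": 0,"ry": 0,"rz": 0},{"dx": 0.34,"dy": 0.94,"dz": 0,"rx": 0,"ry": 0,"rz": 0}])

```text
time: 22.0
tool_pos: [0.6022, 0.0439, 0.328]
eef_rot: [0.366, 0.931, -0.0, -0.0]
contact_force: [0.6, 0.3, -1.0]
opening: 0.161
grasp_force: 58.8
```

Run:
```python
from plant import arm
from h import *
o=arm.observe(); print(o['tool_pos'],o['contact_force'],o['opening'],o['grasp_force'])
c=snap(arm,'wrist','w5');a=snap(arm,'side','t5')['pixels'];b=snap(arm,'scene','s5')['pixels']
w=cv2.resize(c['pixels'],(512,320));f=lambda im,x,y,w,h:cv2.resize(im[y:y+h,x:x+w],(400,250),interpolation=cv2.INTER_CUBIC)
for z,r in((.127,.034),(.141,.034)): pass
cv2.imwrite('pics/m5.png',np.vstack([np.hstack([w,np.zeros((320,288,3),np.uint8)]),np.hstack([f(a,260,140,160,100),f(b,260,130,160,100)])])[:,:,::-1])
```

```text
[0.60217008 0.04392392 0.32801338] [ 0.60869944  0.25814354 -1.03154654] 0.161179612709062 58.80689799785614
```

View pics/m5.png

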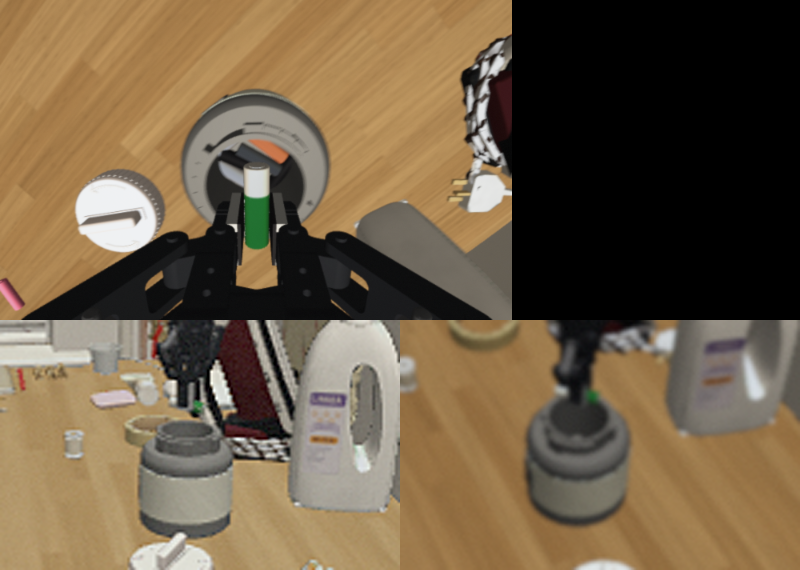

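The battery is held level and the open tub is below it. The mouth spans columns 205–303 and starts at row 138 in the 0.8x view. The cap stands skirt down, well clear. I'll check the mouth centre.

Run:
```python
from h import *
c=load('w5');l,r,t=[atz(c,u*1.25,v*1.25,.127) for u,v in((205,185),(303,185),(254,138))]
print(l,r,np.linalg.norm(l-r),t)
# top edge + 34mm along tool -x
print(t+.034*np.array([.733,-.681,0]),(l+r)/2)
im=c['pixels'].copy()
def fit(z,rad,col):
  best=None
for u,v in((256,165),(256,248)): print('bat end',atz(c,u*1.25,v*1.25,.328-.165))
```

```text
[0.57725103 0.02063298 0.127     ] [0.62238746 0.06907494 0.127     ] 0.06621118288018427 [0.57614118 0.06704841 0.127     ]
[0.60106318 0.04389441 0.127     ] [0.59981924 0.04485396 0.127     ]
bat end [0.58156203 0.06381101 0.163     ]
bat end [0.61846017 0.02939105 0.163     ]
```

Request:
send_rows(steps=[{"dx": -0.01,"dy": -0.01,"dz": 0.03,"rx": 0,"ry": 0,"rz": 0},{"dx": -0.01,"dy": -0.01,"dz": 0.08,"rx": 0,"ry": 0,"rz": 0},{"dx": -0.01,"dy": -0.01,"dz": 0.12,"rx": 0,"ry": 0,"rz": 0},{"dx": -0.01,"dy": -0.01,"dz": 0.12,"rx": 0,"ry": 0,"rz": 0},{"dx": -0.01,"dy": -0.01,"dz": 0.12,"rx": 0,"ry": 0,"rz": 0}])

```text
time: 22.65
tool_pos: [0.602, 0.0413, 0.3154]
eef_rot: [0.366, 0.93, -0.0, -0.0]
contact_force: [-0.0, -0.3, -0.2]
opening: 0.168
grasp_force: 58.8
```

Request:
send_rows(steps=[{"dx": 0,"dy": 0,"dz": 0,"rx": 0,"ry": 0,"rz": 0},{"dx": 0,"dy": 0,"dz": 0,"rx": 0,"ry": 0,"rz": 0},{"dx": 0,"dy": 0,"dz": 0,"rx": 0,"ry": 0,"rz": 0},{"dx": 0,"dy": 0,"dz": 0,"rx": 0,"ry": 0,"rz": 0},{"dx": 0,"dy": 0,"dz": 0,"rx": 0,"ry": 0,"rz": 0}], claw=60)

```text
time: 23.15
tool_pos: [0.6022, 0.0417, 0.3158]
eef_rot: [0.366, 0.931, 0.0, 0.0]
contact_force: [-0.3, 0.2, 0.5]
opening: 0.705
grasp_force: 0.0
```

Request:
send_rows(steps=[{"dx": 0,"dy": 0,"dz": -0.1,"rx": 0,"ry": 0,"rz": 0},{"dx": 0,"dy": 0,"dz": -0.3,"rx": 0,"ry": 0,"rz": 0},{"dx": 0,"dy": 0,"dz": -0.5,"rx": 0,"ry": 0,"rz": 0},{"dx": 0,"dy": 0,"dz": -0.6,"rx": 0,"ry": 0,"rz": 0},{"dx": 0,"dy": 0,"dz": -0.6,"rx": 0,"ry": 0,"rz": 0}])

```text
time: 23.65
tool_pos: [0.6028, 0.0417, 0.3778]
eef_rot: [0.366, 0.931, 0.001, 0.002]
contact_force: [0.1, 0.1, -0.1]
opening: 0.705
grasp_force: 0.0
```

Run:
```python
from plant import arm
from h import *
o=arm.observe(); print(o['tool_pos'],o['contact_force'],o['opening'],o['grasp_force'])
c=snap(arm,'wrist','w6');im=c['pixels']
m=cv2.inRange(cv2.cvtColor(im,cv2.COLOR_RGB2HSV),(45,90,25),(85,255,255)); n,l,s,ce=cv2.connectedComponentsWithStats(m)
for i in range(1,n):
  if s[i,4]>60: print(s[i],ce[i], atz(c,*ce[i],.075))
print('mouth px',proj(c,(.6005,.044,.07)))
# cap: white blob
m=cv2.inRange(cv2.cvtColor(im,cv2.COLOR_RGB2HSV),(0,0,190),(180,30,255)); n,l,s,ce=cv2.connectedComponentsWithStats(m)
for i in range(1,n):
  if s[i,4]>1500: print('white',s[i],atz(c,*ce[i],.03))
```

```text
[0.60279248 0.04172422 0.3777906 ] [ 0.13906943  0.06584821 -0.06542405] 0.7054843471235976 0.0
[311 172  18  38 587] [319.57410562 190.25894378] [0.60642786 0.03930116 0.075     ]
mouth px (np.float64(318.84769135280203), np.float64(179.97748493141637))
white [ 123  203   87   82 5033] [ 0.54934394 -0.12403489  0.03      ]
```

The battery's green part shows at px (320,190), inside the mouth and near its axis. The cap stands at (0.549, -0.126), 0.18 m from the tub, and the gripper is clear.

```bash
python3 -c "
from plant import arm
print(arm.finish_job())"
```

```text
the job is handed in; nothing more can be done
None
```

I dropped the battery into the open tub, stood the cap skirt down about 0.18 m from it, and handed the job in at about 24 s; the hand-in returned no verdict.

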